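Vent the larger air mount

ROBOT

A 6-joint arm with a two-finger parallel gripper is mounted at the origin on the work surface. World frame = base frame: x ahead of the robot, y to its left, z up, the work surface at z = 0. Lengths are in m, angles in rad, forces in N, time in s.
With the tool pointing down it reaches from about 0.325 to 0.775 m from the base axis. Payload 9.3 kg.
Tool frame: the origin (TCP) lies at the very end of the fingers, on their centre line; the grasp point (between the pads) lies 19 mm behind it; z points along the fingers, y is the line along which they close (so a half turn about z gives the same grasp; the last joint's range is limited). The gripper opens to 85 mm and grips with 20 to 120 N. Pads are 22 mm wide; open, the fingers measure 114 mm over their backs; the gripper's body (76 mm by 85 mm) begins 54 mm behind the grasp point. The pads swing forward as they close: fully open they stand 13 mm farther back than shut.
Start: joints at [-1.408, 0.259, 0.021, 1.334, 0, 1.418], TCP at [0.171, -0.523, 0.195] pointing down, gripper open.
Joint ranges: [-3.04, 3.04], [-0.91, 1.82], [-1.04, 1.36], [-1.92, 1.95], [-1.52, 1.45], [-3.14, 3.14]. Speed limits (rad/s): [2.22, 2.22, 2.79, 3.14, 3.14, 3.14].

INTERFACE

Orientations are given as a unit quaternion [w, x, y, z].
In Python, from workcell import robot gives the robot as it stands. The module is installed in compiled form; this text tells all that it offers.
- The arm moves only by the shell command python3 -m pendant 'ROWS' [FORCE]. ROWS is JSON, a list of rows, each a list of 7 numbers: the shift along the tool's x, y, z in m, then the turn, a rotation vector about the tool's x, y, z in rad, then the finger opening in m, from 0 to 0.0854. A call has 1 to 20 rows; each row is the pose to reach, as a shift and turn from the pose commanded when the call began, along the tool's axes at that moment; what a row does not reach only later rows make up. A row lasts 1/8 s, in which the tool goes at most 62.5 mm and 10.7 degrees, less where a joint would pass 70% of its speed; a pose out of reach is approached as far as the arm can. A call with a gripper value outside its range is refused whole. The fingers move at their own pace and stop on an object; FORCE is the grip in N (left out, the last holds). Time passes only in rows, so rows that repeat a pose let the fingers close. It gives the time, the measured TCP pose, the force, the opening and the grip force at its end, in the units of the state.
- robot.state(): the state, without advancing time (a new reading comes with each control period).
- robot.camera(name): name is "side" or "top" or "wrist"; returns a dict with "frame" (420x560x3 uint8, red, green, blue), "camera_matrix" (3x3 intrinsics, pixels), "R" (3x3) and "t" (3): a world point X has camera coordinates R X + t; the wrist camera has in their place "mount" (4x4, takes a point from camera to tool coordinates, whose origin is the TCP and whose axes are the flange's). Camera axes: x right, y down, z forward; pixel columns grow to the right and rows downward; lengths in m; the calibration is good to about 2 mm. A picture is of the moment at which its call begins: read the wrist's pose just before it. There is no depth.
- robot.close_job(): hands the job in; it is judged then, once.
The state is a dict: "t": time; "qpos": joint angles; "joint_velocities": joint speeds; "tau": joint torques, N m; "ee_pos": TCP position; "tcp_rot": TCP orientation; "ft_force": force on the tool from outside, world axes, zero at the start; "ft_torque": the same for the moment, N m; "gripper_width": finger opening in m; "grip_force": force on a finger pad.
Only numpy, scipy, OpenCV 4.12 (cv2) and the standard library are available. Lean on these libraries where they do the work, as an engineer would, in place of code of your own. Each camera call takes 0.05 s, during which the arm holds its last target. There are 200 camera calls.

TASK

Let the air out of the larger of the two anti-vibration air mounts: first unscrew its knurled lock nut anticlockwise (a fifth of a turn) so that the valve pin is free, then press the pin down as far as it goes, keep it down for a second and let it spring back. Leave the nut unscrewed, and do not touch the smaller mount.

Things in the scene. Friction and masses are not known exactly. Their poses are not given: they have to be found in the camera images.
- nut_mid (a point): Centre of the larger mount's brass lock nut, on its upright axis, 78 mm above the table; turns with it. Nut (never rises): round, knurled, 18 mm across, 12 mm tall, with two 7 mm dogs on top; grip it at any yaw. Below: a steel stem 12 mm across down to a 28 mm square block, top at 32 mm. Mount: rubber bellows, steel flange 140 mm across, top at 46 mm, fixed, its axis 98 mm from the nut's.
- lock_nut (a joint): Angle of that lock nut, rad: 0 is screwed tight, grows anticlockwise seen from above, up to a stop at 1.25. Starts between 0 and 0.15. Below about 0.75 the nut's dogs stand under the pin's cross bar and lock the pin. Turns with a light drag (0.03 N m) and stays where it is left.
- valve_pin (a joint): Travel of the larger mount's valve pin, m: 0 up, 0.006 fully down. Sprung: 1.5 N to start, 4.5 N fully down; rises when let go. The pin stands on the nut's axis; its flat round steel cap, 10 mm across, has its top 33 mm above nut_mid (111 mm above the table) when up, 105 mm when down. Under the cap a cross bar 16 mm long sits just above the nut's dogs.
- small_mount: The smaller air mount, to be left alone: same make, same valve, but its flange is only 88 mm across and its top plate 40 mm above the table. Origin at the centre of its underside; its valve stands 70 mm from there along the body's -x and reaches 111 mm above the table. Fixed to the table.

How it is judged:
On the way, in this order (a step that is already met when the one before it is completed fails the run):
1. the lock nut is unscrewed (at least 0.9 rad) with the pin still up (value of joint lock_nut above 0.9 rad and value of joint valve_pin below 0.002 m), for 0.2 s.
2. the freed pin is pressed down (at least 4 mm of its 6 mm) and kept down for 0.4 s (value of joint valve_pin above 0.004 m and value of joint lock_nut above 0.85 rad), for 0.4 s.
At the end, for the whole second after the job is handed in: The larger mount's lock nut is left unscrewed (at least 0.85 rad) and its valve pin has sprung back up (within 1.5 mm of its top) (value of joint lock_nut above 0.85 rad and value of joint valve_pin below 0.0015 m); the robot touches nothing.
It fails at once if the smaller mount or its valve is touched (more than 2 N) (contact force between any of the fingers, the arm and small_mount above 2 N).
It also fails if it takes over 42 s, if anything falls off the work surface, if the arm or the gripper's body presses on something with over 40 N, if the wrist force passes 120 N, or if a joint passes its speed limit or range.

## Working session

There is one attempt and no reset: what is moved stays moved. The work goes in short steps, Python scripts to look and compute and a shell command to move; the robot and the scene stay as the last step left them, time stands still between calls to the robot, and variables do not carry over. Pictures are saved under pics/ and viewed, at most 10 in all, crops included, and the job is handed in when it is done.

```bash
mkdir -p pics; python3 - <<'E'
from workcell import robot
import cv2,numpy as np
s=robot.state();print(s['t'],s['ee_pos'],s['tcp_rot'],s['gripper_width'])
for n in("top","side"):
    c=robot.camera(n);cv2.imwrite(f"pics/{n}0.png",c["frame"][:,:,::-1]);np.savez(f"{n}0.npz",**c);print(n,c['camera_matrix'].tolist(),c['R'].round(3).tolist(),c['t'])
E
```

```text
0.0 [ 0.17077037 -0.52247964  0.1942489 ] [-6.78680198e-04  9.87559645e-01  1.57243399e-01 -4.06738689e-06] 0.08567252132192528
top [[427.5130164646497, 0.0, 275.02580827774824], [0.0, 427.5130164646497, 214.1809222280415], [0.0, 0.0, 1.0]] [[0.013, -1.0, 0.016], [-0.991, -0.015, -0.129], [0.13, -0.014, -0.991]] [-0.03924813  0.55225851  0.9062756 ]
side [[535.0952687408723, 0.0, 286.79301452372624], [0.0, 535.0952687408723, 206.16028792573343], [0.0, 0.0, 1.0]] [[0.898, -0.439, -0.014], [-0.341, -0.677, -0.652], [0.277, 0.591, -0.758]] [-0.47832618  0.21473967  0.87582816]
```

View pics/top0.png

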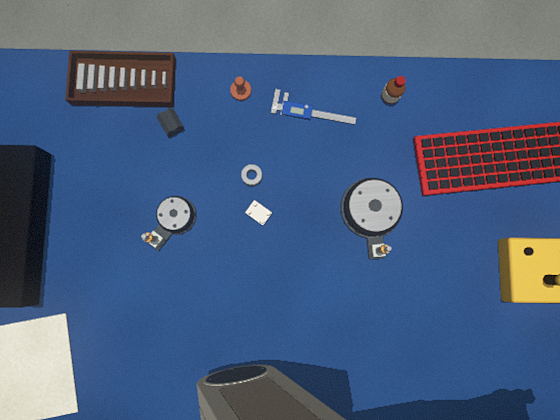

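View pics/side0.png

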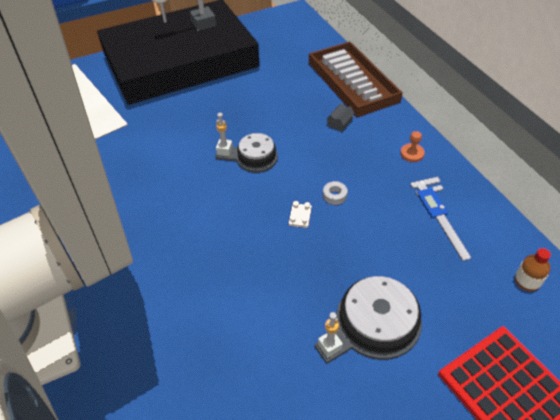

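The top view shows the larger mount at (375,206) with its valve at about (381,250). In the side view the valve's brass nut is at about (332,325). Next I'll segment the brass and triangulate.

```bash
cat > h.py <<'E'
import numpy as np,cv2
def ray(c,u,v):
    R,t,K=c['R'],c['t'],c['camera_matrix']
    return -R.T@t, R.T@np.linalg.solve(K,[u,v,1])
def plane(c,u,v,z):
    o,d=ray(c,u,v); return o+d*(z-o[2])/d[2]
def proj(c,X):
    p=c['camera_matrix']@(c['R']@X+c['t']); return p[:2]/p[2]
def brass(f,box):
    x0,y0,x1,y1=box; h=cv2.cvtColor(f,cv2.COLOR_RGB2HSV)
    m=cv2.inRange(h,(8,110,90),(28,255,255)); k=np.zeros_like(m);k[y0:y1,x0:x1]=m[y0:y1,x0:x1]
    ys,xs=np.nonzero(k); return xs,ys
E
python3 - <<'E'
from h import *
T=np.load('top0.npz');S=np.load('side0.npz')
ims=[]
for c,b in((T,(362,235,402,265)),(S,(310,303,350,363))):
    xs,ys=brass(c['frame'],b);u,v=xs.mean(),ys.mean();print(len(xs),u,v,plane(c,u,v,.078).round(4))
    im=cv2.resize(c['frame'][b[1]:b[1]+40 if c is T else b[3],b[0]:b[2]],None,fx=9,fy=9,interpolation=cv2.INTER_NEAREST)
    ims.append(cv2.copyMakeBorder(im,0,540-im.shape[0],0,10,0))
cv2.imwrite('pics/crop.png',np.hstack(ims)[:,:,::-1])
p=plane(T,375.5,206,.046);print('flange',p.round(4))
E
```

```text
32 382.375 248.59375 [ 0.4781 -0.2564  0.078 ]
107 332.14018691588785 326.98130841121497 [ 0.4794 -0.2641  0.078 ]
flange [ 0.573  -0.2515  0.046 ]
```

View pics/crop.png

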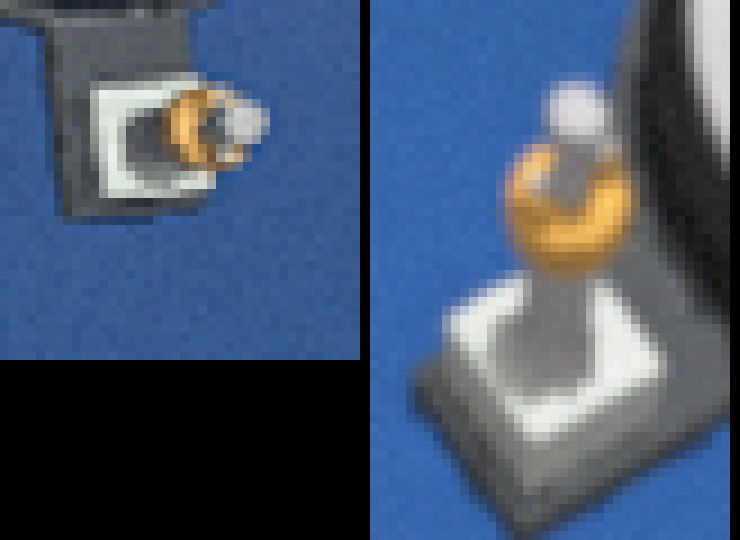

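The crops show the cap at top-view pixel (388.9,248.7) and side-view pixel (333.0,315.2). The nut ring is at (385.3,248.9) in the top view.

```bash
python3 - <<'E'
from h import *
from scipy.spatial.transform import Rotation as Ro
T=np.load('top0.npz');S=np.load('side0.npz')
for c,u,v,z in((T,388.4,248.2,.111),(S,332.5,314.7,.111),(T,384.8,248.4,.084),(S,333,324.5,.082)):print(plane(c,u,v,z).round(4))
from workcell import robot
s=robot.state();q=s['tcp_rot'];R=Ro.from_quat([q[1],q[2],q[3],q[0]]).as_matrix();print(R.round(3));
c=robot.camera('wrist');print(c['mount'].round(4).tolist())
E
```

```text
[ 0.4773 -0.2598  0.111 ]
[ 0.4794 -0.2619  0.111 ]
[ 0.4783 -0.2598  0.084 ]
[ 0.4813 -0.2629  0.082 ]
[[ 0.951  0.311 -0.   ]
 [ 0.311 -0.951  0.001]
 [ 0.    -0.001 -1.   ]]
[[0.0007, -0.9575, -0.2886, 0.0738], [1.0, 0.0007, -0.0, 0.0011], [0.0002, -0.2886, 0.9575, -0.1791], [0.0, 0.0, 0.0, 1.0]]
```

```bash
python3 -m pendant '[[0.05,-0.02,0,0,0,0,0.085],[0.1,-0.041,0,0,0,0,0.085],[0.15,-0.061,0,0,0,0,0.085],[0.2,-0.082,0,0,0,0,0.085],[0.25,-0.102,0,0,0,0,0.085],[0.3,-0.123,0,0,0,0,0.085],[0.35,-0.143,0,0,0,0,0.085],[0.374,-0.153,0,0,0,0,0.085],[0.374,-0.153,0,0,0,0,0.085],[0.374,-0.153,0,0,0,0,0.085],[0.374,-0.153,0,0,0,0,0.085]]' 25
python3 - <<'E'
from h import *
from scipy.spatial.transform import Rotation as Ro
from workcell import robot
s=robot.state();q=s['tcp_rot'];Rt=Ro.from_quat([q[1],q[2],q[3],q[0]]).as_matrix()
c=robot.camera('wrist');M=c['mount'];R=Rt@M[:3,:3];o=s['ee_pos']+Rt@M[:3,3]
c['R']=R.T;c['t']=-R.T@o
print(s['qpos'].round(3),s['ee_pos'])
np.savez('w1.npz',**{k:c[k] for k in('frame','R','t','camera_matrix')})
print(proj(c,np.array([.479,-.261,.078])),proj(c,np.array([.479,-.261,.111])))
cv2.imwrite('pics/w1.png',c['frame'][:,:,::-1])
E
```

```text
t: 1.52
ee_pos: [0.4781, -0.262, 0.1949]
tcp_rot: [0.0, 0.988, 0.157, -0.0]
ft_force: [-0.3, 0.1, -0.5]
gripper_width: 0.0851
grip_force: 0.0
[-0.655  0.25   0.01   1.331 -0.     2.172] [ 0.47807606 -0.26197105  0.19488145]
[282.02056596 196.24826723] [281.77661579 206.3483393 ]
```

View pics/w1.png

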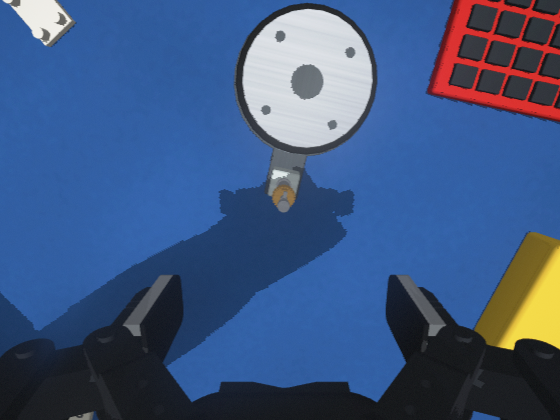

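The wrist view shows the nut and cap at about (284,197) and (283,206), close to the predicted pixels. I'll refine the position by colour.

```bash
python3 - <<'E'
from h import *
c=np.load('w1.npz')
xs,ys=brass(c['frame'],(262,178,306,222));print(len(xs),xs.min(),xs.max(),ys.min(),ys.max(),plane(c,(xs.min()+xs.max())/2,ys.mean(),.08).round(4))
h=cv2.cvtColor(c['frame'],cv2.COLOR_RGB2HSV)[195:216,270:298]
k=(h[...,1]<60)&(h[...,2]>100);yy,xx=np.nonzero(k);print(len(xx),xx.mean()+270,yy.mean()+195,plane(c,xx.mean()+270,yy.mean()+195,.111).round(4),c['camera_matrix'][0,0])
cv2.imwrite('pics/w1c.png',cv2.resize(c['frame'][170:222,255:315],None,fx=10,fy=10,interpolation=0)[:,:,::-1])
E
```

```text
203 273 294 187 204 [ 0.4813 -0.2616  0.08  ]
167 282.8862275449102 203.64670658682635 [ 0.4813 -0.2611  0.111 ] 349.7583584662534
```

View pics/w1c.png

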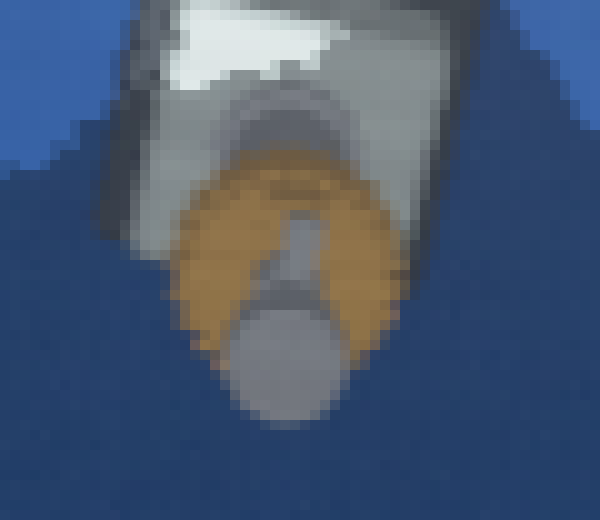

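The cap centre is at (283.2,206.2), which puts the axis at about (0.4796,-0.2622). I'll descend and close.

```bash
python3 -m pendant '[[0.0015,0.0008,0.02,0,0,0,0.06],[0.0015,0.0008,0.05,0,0,0,0.06],[0.0015,0.0008,0.08,0,0,0,0.06],[0.0015,0.0008,0.105,0,0,0,0.06],[0.0015,0.0008,0.125,0,0,0,0.06],[0.0015,0.0008,0.136,0,0,0,0.06],[0.0015,0.0008,0.136,0,0,0,0.06],[0.0015,0.0008,0.136,0,0,0,0.06]]'
python3 -m pendant '[[0,0,0,0,0,0,0.03],[0,0,0,0,0,0,0.03],[0,0,0,0,0,0,0.022],[0,0,0,0,0,0,0.012],[0,0,0,0,0,0,0.01],[0,0,0,0,0,0,0.01],[0,0,0,0,0,0,0.01],[0,0,0,0,0,0,0.01]]' 25
```

```text
t: 2.58
ee_pos: [0.4808, -0.262, 0.0597]
tcp_rot: [0.0, 0.988, 0.157, 0.0]
ft_force: [-0.4, -0.1, -0.1]
gripper_width: 0.0602
grip_force: 0.0
t: 3.58
ee_pos: [0.4802, -0.2609, 0.0587]
tcp_rot: [-0.001, 0.988, 0.157, -0.0]
ft_force: [-0.8, 4.9, 1.0]
gripper_width: 0.01
grip_force: 2.7
```

Opening 10 mm doesn't match an 18 mm nut, so I'll take a look.

```bash
python3 - <<'E'
from h import *
from workcell import robot
print(robot.state()['ft_force'],robot.state()['gripper_width'])
w=robot.camera('wrist')['frame'];s=robot.camera('side')['frame'][230:390,220:440]
a=cv2.resize(s,None,fx=2.5,fy=2.5);b=cv2.resize(w[150:390,180:380],(333,400))
b=b[:, :250] if 0 else b
o=np.hstack([cv2.resize(a,(450,327)),cv2.resize(b,(272,327))]);cv2.imwrite('pics/g1.png',o[:,:,::-1]);print(o.shape)
E
```

```text
[-0.77529129  4.89054187  1.0032667 ] 0.010010830851013813
(327, 722, 3)
```

View pics/g1.png

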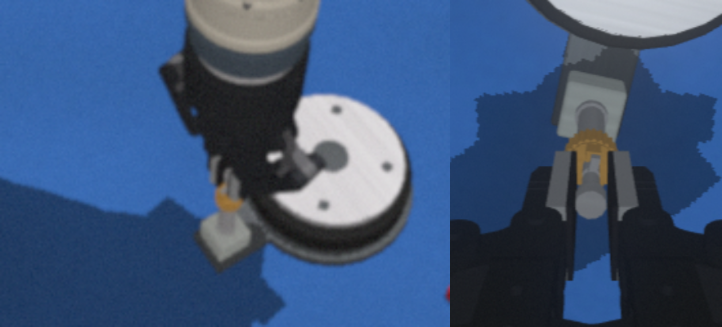

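```bash
python3 - <<'E'
from h import *
from workcell import robot
from scipy.spatial.transform import Rotation as Ro
s=robot.state();q=s['tcp_rot'];Rt=Ro.from_quat([q[1],q[2],q[3],q[0]]).as_matrix()
c=robot.camera('wrist');M=c['mount'];R=Rt@M[:3,:3];o=s['ee_pos']+Rt@M[:3,3]
c['R']=R.T;c['t']=-R.T@o
np.savez('w2.npz',**{k:c[k] for k in('frame','R','t','camera_matrix')})
for x in(-.011,0,.011):
  for z in(0,-.019,-.035): print(x,z,[proj(c,s['ee_pos']+Rt@np.array([x,y,z])).round(1).tolist() for y in (-.005,.005)])
for z in(.032,.072,.084,.111): print('axis',z,proj(c,np.array([.4796,-.2622,z])).round(1))
im=cv2.resize(c['frame'][220:330,220:340],None,fx=5,fy=5,interpolation=cv2.INTER_CUBIC)
cv2.imwrite('pics/g2.png',im[:,:,::-1])
E
```

```text
-0.011 0 [[273.1, 267.2], [290.9, 267.2]]
-0.011 -0.019 [[271.9, 283.3], [291.6, 283.4]]
-0.011 -0.035 [[270.8, 299.8], [292.3, 299.8]]
0 0 [[272.9, 248.9], [291.0, 248.9]]
0 -0.019 [[271.7, 263.5], [291.7, 263.5]]
0 -0.035 [[270.5, 278.3], [292.5, 278.4]]
0.011 0 [[272.7, 230.1], [291.2, 230.1]]
0.011 -0.019 [[271.5, 242.9], [291.9, 242.9]]
0.011 -0.035 [[270.3, 256.0], [292.7, 256.1]]
axis 0.032 [284.  234.1]
axis 0.072 [283.8 260.6]
axis 0.084 [283.8 270.9]
axis 0.111 [283.7 300.1]
```

View pics/g2.png

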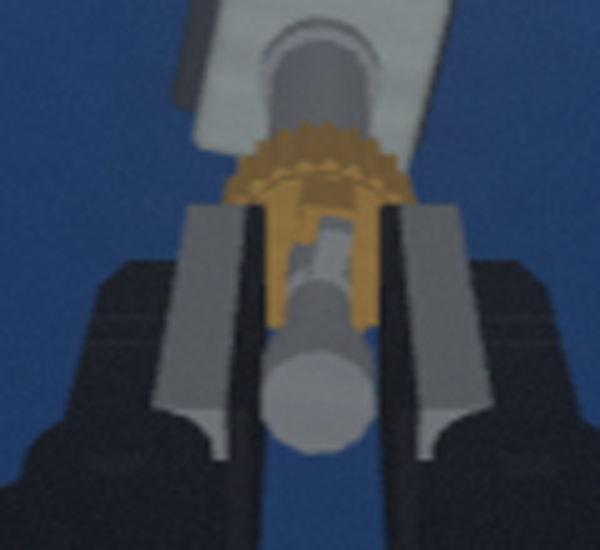

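The wrist view shows the pads closed around the 10 mm cap, with the finger ends above the nut's top face. So the tips appear to be higher than the reported TCP. I'll open slightly and check this in the side view, with projected markers.

```bash
python3 -m pendant '[[0,0,0,0,0,0,0.03],[0,0,0,0,0,0,0.03],[0,0,0,0,0,0,0.03],[0,0,0,0,0,0,0.03]]'
python3 - <<'E'
from h import *
from workcell import robot
from scipy.spatial.transform import Rotation as Ro
s=robot.state();q=s['tcp_rot'];Rt=Ro.from_quat([q[1],q[2],q[3],q[0]]).as_matrix()
c=robot.camera('side');f=c['frame'][270:370,270:400]
im=np.ascontiguousarray(cv2.resize(f,None,fx=6,fy=6,interpolation=cv2.INTER_CUBIC))
for z,col in((0,(255,0,0)),(-.02,(255,255,0)),(-.04,(0,255,0))):
  for y in(-.015,.015):
    p=(proj(c,s['ee_pos']+Rt@np.array([0,y,z]))-[270,270])*6; cv2.circle(im,tuple(int(v) for v in p),4,col,-1)
cv2.imwrite('pics/g3.png',im[:,:,::-1])
E
```

```text
t: 4.22
ee_pos: [0.4805, -0.2617, 0.0589]
tcp_rot: [0.0, 0.988, 0.157, 0.0]
ft_force: [0.6, -0.4, -0.1]
gripper_width: 0.0301
grip_force: 0.0
```

View pics/g3.png

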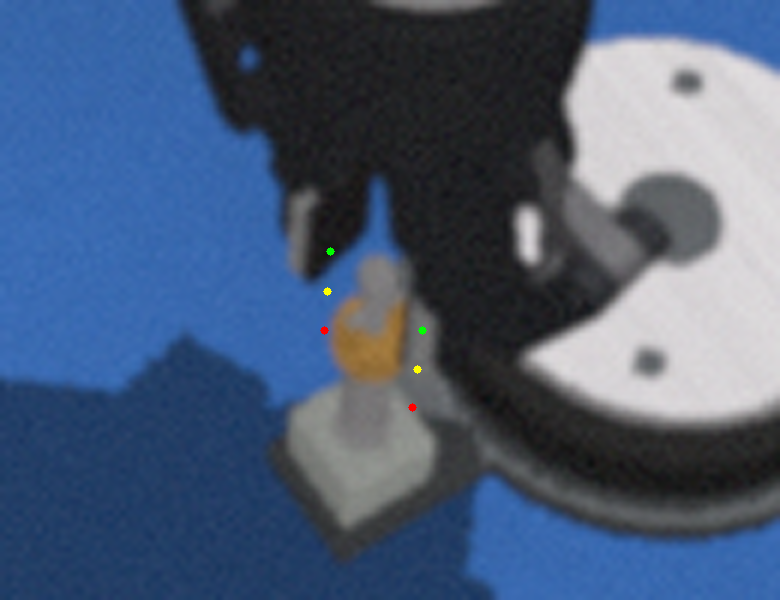

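The real finger ends sit about 35–37 mm behind the reported TCP: in the side view the left tip is at (312,280), near the z=-0.035 marks. There is still ample room above the cap. I'll go down 30 mm in small steps and then close.

```bash
python3 -m pendant '[[0,0,0,0,0,0,0.045],[0,0,0.005,0,0,0,0.045],[0,0,0.01,0,0,0,0.045],[0,0,0.015,0,0,0,0.045],[0,0,0.015,0,0,0,0.045]]'
python3 -m pendant '[[0,0,0.005,0,0,0,0.045],[0,0,0.01,0,0,0,0.045],[0,0,0.015,0,0,0,0.045],[0,0,0.015,0,0,0,0.045]]'
python3 -m pendant '[[0,0,0,0,0,0,0.03],[0,0,0,0,0,0,0.03],[0,0,0,0,0,0,0.02],[0,0,0,0,0,0,0.012],[0,0,0,0,0,0,0.01],[0,0,0,0,0,0,0.01],[0,0,0,0,0,0,0.01]]' 25
```

```text
t: 4.9
ee_pos: [0.4802, -0.2613, 0.0433]
tcp_rot: [-0.0, 0.988, 0.157, -0.0]
ft_force: [-0.6, -0.1, 0.2]
gripper_width: 0.0449
grip_force: 0.0
t: 5.4
ee_pos: [0.4802, -0.2613, 0.0284]
tcp_rot: [-0.0, 0.988, 0.157, -0.0]
ft_force: [0.6, 0.2, 0.3]
gripper_width: 0.045
grip_force: 0.0
t: 6.28
ee_pos: [0.4802, -0.2605, 0.0291]
tcp_rot: [-0.001, 0.988, 0.157, 0.0]
ft_force: [-0.2, 5.3, 4.8]
gripper_width: 0.0165
grip_force: 24.5
```

```bash
python3 -m pendant '[[0,-0.0008,0,0,0,0,0.01],[0,-0.0008,0,0,0,-0.1,0.01],[0,-0.0008,0,0,0,-0.22,0.01],[0,-0.0008,0,0,0,-0.34,0.01],[0,-0.0008,0,0,0,-0.46,0.01],[0,-0.0008,0,0,0,-0.58,0.01],[0,-0.0008,0,0,0,-0.7,0.01],[0,-0.0008,0,0,0,-0.82,0.01],[0,-0.0008,0,0,0,-0.94,0.01],[0,-0.0008,0,0,0,-1.06,0.01],[0,-0.0008,0,0,0,-1.1,0.01],[0,-0.0008,0,0,0,-1.1,0.01],[0,-0.0008,0,0,0,-1.1,0.01]]'
python3 - <<'E'
from h import *
from workcell import robot
s=robot.state();print(s['ft_torque'],s['qpos'])
c=robot.camera('wrist')
im=cv2.resize(c['frame'][220:340,220:340],None,fx=5,fy=5,interpolation=cv2.INTER_CUBIC)
cv2.imwrite('pics/g4.png',im[:,:,::-1])
E
```

```text
t: 7.9
ee_pos: [0.479, -0.2596, 0.029]
tcp_rot: [-0.001, 0.76, 0.65, -0.0]
ft_force: [-6.7, 6.6, 8.7]
gripper_width: 0.0164
grip_force: 24.8
[1.37588054 1.20370191 0.01486054] [-6.50756075e-01  3.53212559e-01 -2.86402065e-01  9.33716590e-01
  1.92898124e-04  1.07477377e+00]
```

View pics/g4.png

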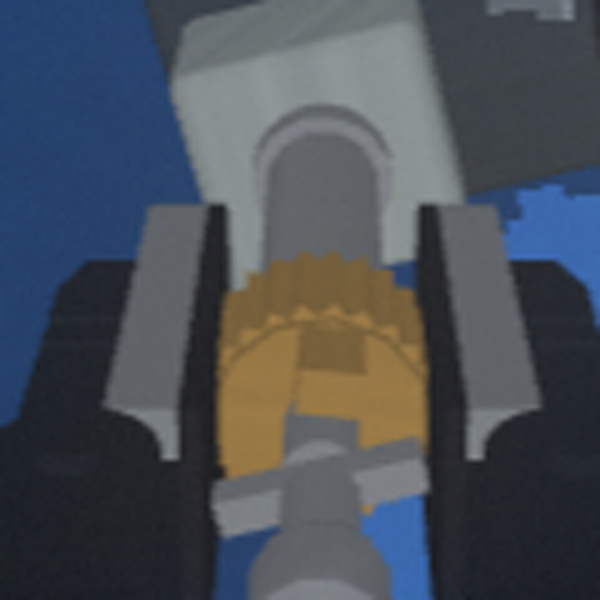

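The nut is held between the pads and its dog has kept the same place in the gripper view, so it turned with the gripper. The cross bar at (320,480) now stands clear of the dogs. I'll release, rise above the cap and close the fingers.

```bash
python3 -m pendant '[[0,0,0,0,0,0,0.022],[0,0,0,0,0,0,0.035],[0,0,0,0,0,0,0.045],[0,0,0,0,0,0,0.045],[0,0,0,0,0,0,0.045],[0,0,-0.015,0,0,0,0.045],[0,0,-0.035,0,0,0,0.045],[0,0,-0.055,0,0,0,0.045],[0,0,-0.075,0,0,0,0.045],[0,0,-0.075,0,0,0,0.02],[0,0,-0.075,0,0,0,0],[0,0,-0.075,0,0,0,0],[0,0,-0.075,0,0,0,0],[0,0,-0.075,0,0,0,0],[0,0,-0.075,0,0,0,0]]'
python3 - <<'E'
from workcell import robot
from scipy.spatial.transform import Rotation as Ro
import numpy as np
s=robot.state();q=s['tcp_rot'];Rt=Ro.from_quat([q[1],q[2],q[3],q[0]]).as_matrix()
print(s['ee_pos'],Rt.T@(np.array([.479,-.2605,s['ee_pos'][2]])-s['ee_pos']),s['ft_force'])
E
```

```text
t: 9.82
ee_pos: [0.4802, -0.2607, 0.1037]
tcp_rot: [-0.0, 0.76, 0.65, -0.0]
ft_force: [-0.5, 0.5, -0.3]
gripper_width: 0.0001
grip_force: 0.0
[ 0.48019208 -0.26073597  0.1037397 ] [ 4.90555381e-05 -1.21421917e-03  2.72568361e-07] [-0.49440132  0.5480327  -0.25194677]
```

```bash
python3 -m pendant '[[0,-0.001,0.01,0,0,0,0],[0,-0.001,0.018,0,0,0,0],[0,-0.001,0.022,0,0,0,0],[0,-0.001,0.022,0,0,0,0]]'
python3 -m pendant '[[0,0,0.002,0,0,0,0],[0,0,0.004,0,0,0,0],[0,0,0.004,0,0,0,0]]'
python3 -m pendant '[[0,0,0.002,0,0,0,0],[0,0,0.002,0,0,0,0]]'
python3 -m pendant '[[0,0,0.002,0,0,0,0],[0,0,0.002,0,0,0,0]]'
```

```text
t: 10.32
ee_pos: [0.4791, -0.2605, 0.0814]
tcp_rot: [-0.0, 0.76, 0.65, -0.0]
ft_force: [0.1, -0.3, 1.0]
gripper_width: -0.0001
grip_force: 0.0
t: 10.7
ee_pos: [0.4792, -0.2606, 0.0778]
tcp_rot: [-0.0, 0.76, 0.65, -0.0]
ft_force: [0.4, 0.3, 0.3]
gripper_width: -0.0
grip_force: 0.0
t: 10.95
ee_pos: [0.4792, -0.2606, 0.0758]
tcp_rot: [-0.0, 0.76, 0.65, -0.0]
ft_force: [0.2, 0.2, 0.1]
gripper_width: 0.0
grip_force: 0.0
t: 11.2
ee_pos: [0.4793, -0.2607, 0.0739]
tcp_rot: [0.0, 0.76, 0.65, 0.0]
ft_force: [-0.2, -0.1, 1.2]
gripper_width: -0.0002
grip_force: 0.8
```

```bash
python3 -m pendant '[[0,0,0.001,0,0,0,0],[0,0,0.001,0,0,0,0]]'
python3 -m pendant '[[0,0,0.001,0,0,0,0],[0,0,0.001,0,0,0,0]]'
python3 -m pendant '[[0,0,0.002,0,0,0,0],[0,0,0.002,0,0,0,0]]'
```

```text
t: 11.45
ee_pos: [0.4794, -0.2607, 0.073]
tcp_rot: [0.0, 0.76, 0.65, 0.0]
ft_force: [0.2, -0.7, 2.1]
gripper_width: 0.0001
grip_force: 1.1
t: 11.7
ee_pos: [0.4793, -0.2607, 0.0719]
tcp_rot: [0.0, 0.76, 0.65, 0.0]
ft_force: [-0.9, -0.1, 2.8]
gripper_width: -0.0002
grip_force: 1.3
t: 11.95
ee_pos: [0.4793, -0.2607, 0.0699]
tcp_rot: [0.0, 0.76, 0.65, 0.0]
ft_force: [0.7, -0.6, 3.1]
gripper_width: -0.0
grip_force: 1.8
```

The spring force is rising. I'll press on to the stop.

```bash
python3 -m pendant '[[0,0,0.001,0,0,0,0],[0,0,0.001,0,0,0,0]]'
python3 -m pendant '[[0,0,0.001,0,0,0,0],[0,0,0.001,0,0,0,0]]'
python3 -m pendant '[[0,0,0.001,0,0,0,0],[0,0,0.001,0,0,0,0],[0,0,0.001,0,0,0,0]]'
```

```text
t: 12.2
ee_pos: [0.4793, -0.2606, 0.0689]
tcp_rot: [0.0, 0.76, 0.65, 0.0]
ft_force: [0.8, -0.2, 4.1]
gripper_width: -0.0001
grip_force: 2.1
t: 12.45
ee_pos: [0.4794, -0.2607, 0.0685]
tcp_rot: [0.0, 0.76, 0.65, 0.0]
ft_force: [-1.4, 0.6, 9.8]
gripper_width: 0.0002
grip_force: 4.8
t: 12.82
ee_pos: [0.4795, -0.2608, 0.0683]
tcp_rot: [0.001, 0.76, 0.65, 0.0]
ft_force: [-3.1, 2.1, 18.1]
gripper_width: 0.0001
grip_force: 8.7
```

The pin is on its stop: the force jumped to 18 N at 6 mm of travel. I'll hold for over a second, then lift clear.

```bash
python3 -m pendant '[[0,0,0,0,0,0,0],[0,0,0,0,0,0,0],[0,0,0,0,0,0,0],[0,0,0,0,0,0,0],[0,0,0,0,0,0,0],[0,0,0,0,0,0,0],[0,0,0,0,0,0,0],[0,0,0,0,0,0,0],[0,0,0,0,0,0,0],[0,0,-0.003,0,0,0,0],[0,0,-0.006,0,0,0,0],[0,0,-0.01,0,0,0,0],[0,0,-0.025,0,0,0,0],[0,0,-0.05,0,0,0,0],[0,0,-0.08,0,0,0,0],[0,0,-0.1,0,0,0,0],[0,0,-0.1,0,0,0,0],[0,0,-0.1,0,0,0,0]]'
python3 - <<'E'
from h import *
from workcell import robot
from scipy.spatial.transform import Rotation as Ro
s=robot.state();print(s['ft_force'],s['ee_pos'])
c=robot.camera('wrist');q=s['tcp_rot'];Rt=Ro.from_quat([q[1],q[2],q[3],q[0]]).as_matrix();M=c['mount'];R=Rt@M[:3,:3];o=s['ee_pos']+Rt@M[:3,3];c['R']=R.T;c['t']=-R.T@o
u,v=proj(c,np.array([.4795,-.2615,.09])).astype(int);f=c['frame'][max(v-30,0):v+30,u-35:u+35]
cv2.imwrite('pics/g5.png',cv2.resize(f,None,fx=9,fy=9,interpolation=cv2.INTER_CUBIC)[:,:,::-1])
E
```

```text
t: 15.08
ee_pos: [0.4789, -0.2604, 0.1662]
tcp_rot: [-0.0, 0.76, 0.65, -0.0]
ft_force: [0.3, 0.2, -0.5]
gripper_width: 0.0001
grip_force: 0.0
[ 0.33965841  0.15635064 -0.48713343] [ 0.4788885  -0.26036105  0.16624612]
```

View pics/g5.png

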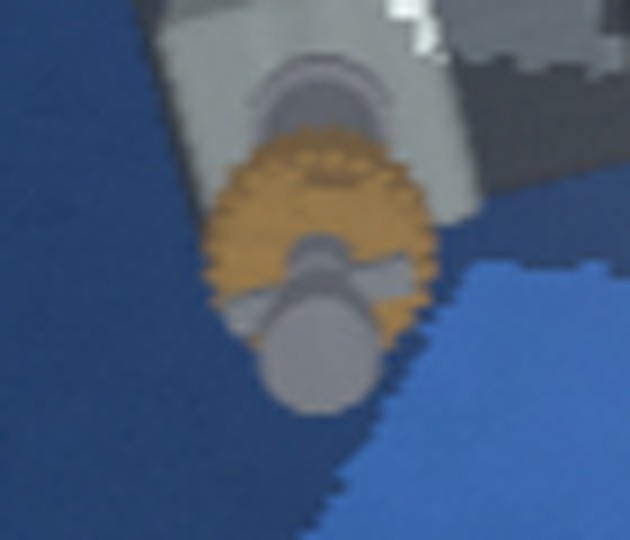

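The cap at (320,355) is up again, and the nut's dog at (335,175) is still clear of the cross bar. The robot touches nothing.

```bash
python3 -c "
from workcell import robot
print(robot.close_job())"
```

```text
the job is handed in; nothing more can be done
None
```

I unscrewed the larger mount's lock nut by about 1.1 rad, pressed the valve pin to its stop, held it there for over a second and let it spring back; the job is handed in (no verdict was returned), with the nut left unscrewed and the smaller mount untouched.

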